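Seat the keyed shaft in the antenna drive pulley and hold it home

ROBOT

A 6-joint arm with a two-finger parallel gripper is mounted at the origin on the work surface. World frame = base frame: x ahead of the robot, y to its left, z up, the work surface at z = 0. Lengths are in m, angles in rad, forces in N, time in s.
With the tool pointing down it reaches from about 0.325 to 0.75 m from the base axis. Payload 7.6 kg.
Tool frame: the origin (TCP) lies between the finger pads; the fingertips stand 11 mm ahead of it and the grasp point (between the pads) lies 8 mm behind it; z points along the fingers, x is the direction in which the jaws open and shut, and the axes are right-handed (so a half turn about z gives the same grasp; the last joint's range is limited). The gripper opens to 85 mm and grips with 20 to 120 N. Pads are 22 mm wide; open, the fingers measure 114 mm over their backs; the gripper's body (76 mm by 85 mm) begins 54 mm behind the grasp point. The pads swing forward as they close: fully open they stand 13 mm farther back than shut.
Start: joints at [-1.233, 0.052, 1.401, -0, 1.689, -0.07], TCP at [0.208, -0.482, 0.218] pointing down, gripper open.
Joint ranges: [-2.9, 2.9], [-0.91, 2.17], [0.12, 2.37], [-1.06, 4.2], [0.26, 2.73], [-2.93, 2.93]. Speed limits (rad/s): [2.57, 2.57, 3.01, 3.14, 3.14, 3.14].

INTERFACE

Orientations are given as a 3x3 rotation matrix whose columns are the frame's x, y, z axes.
In Python, from workcell import env gives the robot as it stands.
- The arm moves only by the tool jog_arm, never from a script. Its argument "commands" is a list of rows, each a list of 3 entries, a list of its own where there are three numbers: the turn, a rotation vector about the tool's x, y, z in degrees, then the shift along the tool's x, y, z in mm, then the finger opening in mm, from 0 to 85.4. A call has 1 to 10 rows; each row is the pose to reach, as a shift and turn from the pose measured when the call began, along the tool's axes at that moment; what a row does not reach only later rows make up. A row lasts 1/8 s, in which the tool goes at most 62.5 mm and 10.7 degrees, less where a joint would pass 70% of its speed; a pose out of reach is approached as far as the arm can. A call with a gripper value outside its range is refused whole. The fingers move at their own pace and stop on an object; the grip force is fixed at half the most. Time passes only in rows, so rows that repeat a pose let the fingers close. It gives the time, the measured TCP pose, the force and the opening at its end, in the units of the state.
- env.read_state(): the state, without advancing time (a new reading comes with each control period).
- env.grab_frame(name): name is "scene" or "top" or "wrist"; returns a dict with "img" (400x640x3 uint8, blue, green, red), "depth" (400x640 float32, m along the optical axis (not along the pixel's ray), 0 where there is no reading), "fx", "fy", "cx", "cy" (pixels), "xyz" and "rotation" of the camera in the world; the wrist camera has in their place "hand_eye" (4x4, takes a point from camera to tool coordinates, whose origin is the TCP and whose axes are the tool frame's). Camera axes: x right, y up, looking along -z (the intrinsics and any distortion apply to the point x, -y, -z); pixel columns grow to the right and rows downward; lengths in m; the calibration is good to about 2 mm. A picture is of the moment at which its call begins: read the wrist's pose just before it.
- env.sign_off(): hands the job in, once; it reports no verdict.
The state is a dict: "clock": time; "joint_positions": joint angles; "qd": joint speeds; "joint_efforts": joint torques, N m; "ee_pos": TCP position; "eef_rot": TCP orientation; "contact_force": force on the tool from outside, world axes, zero at the start; "ft_torque": the same for the moment, N m; "width": opening from 0.0 (shut) to 1.0 (fully open).
Only numpy, scipy, OpenCV 4.12 (cv2) and the standard library are available. Lean on these libraries where they do the work, as an engineer would, in place of code of your own. Each camera call takes 0.05 s, during which the arm holds its last target. There are 200 camera calls.

TASK

On this satellite assembly bench, take the keyed steel shaft out of its grey transit block and push it, tip down, into the bore of the belt pulley on the antenna drive, turning it until its key slips into the keyway. Keep pushing against the ejector spring until the collar sits fully home on the hub, and finish with the gripper still holding the shaft pressed down there, because the spring lifts it again if you let go. Leave the dropper bottle, solvent bottle, screwdriver and screw tray where they are.

Things in the scene. Friction and masses are not known exactly. Their poses are not given: they have to be found in the camera images.
- shaft_grip (a point): Centre of the loose steel shaft's grip tang (shaft 0.3 kg, upright). Tang 28 mm along x, 16 mm along y, 45 mm tall: grip it across y from above. z up, away from the tip. Below this point: collar 44 mm in diameter from 22.5 to 28.5 mm, then the 22 mm round shaft down to the tip at 78.5 mm. Starts 88.5 mm above the table. Home in the hub: 28.5 mm above hub_mouth.
- shaft: The whole shaft; origin at its tip's centre, axes as shaft_grip. Last 8 mm taper to 12 mm diameter at the tip. One straight key, 8 mm wide, on the shaft's -x side, reaching 17 mm from the axis, runs from the collar (50 mm above the tip) down to 16 mm above the tip. The plain tip enters the bore before the key meets the hub. At the start the key points to the robot's side.
- block: Fixed grey transit block, 80 x 77 mm, 60 mm tall, origin under its centre. The shaft hangs in its slot (1.5 to 4 mm play), collar on the block's top face, tip 10 mm above the table. Draw it straight up by 55 mm or more to clear the block.
- hub_mouth (a point): Centre of the bore's mouth in the flat top face of the aluminium belt pulley (62 mm diameter there, 68 mm flanges), 85 mm above the table, z up. Bore 23.6 mm, with one straight keyway 10.5 mm wide reaching 18.5 mm from the axis, seen from above as a notch. Axes are those of the fixed drive: +x points to its motor. The pulley is braked and does not turn.
- drive: Fixed drive, origin under the bore; plate 150 x 110 mm; black motor box 38 x 52 mm, 64 mm tall, 68 mm along +x. The keyway points away from the motor, within 0.6 rad either way of -x; just where differs each time. Off the keyway, the key's foot rests on the hub with shaft_grip 62.5 mm above hub_mouth; when they meet (within about 0.07 rad) it slides down.
- ejector (a joint): Travel (m) of the sprung pin in the bottom of the bore, growing downward: 0 while free, 0.010 with the shaft fully home. The tip meets it 10 mm before home; it pushes back with about 5.5 N there and 10 N at home, which lifts the shaft again if let go.
- dropper: Bystander: small red dropper bottle with white cap, 28 mm in diameter, 75 mm tall, standing; origin under its centre.
- solvent: Bystander: white solvent bottle with black cap, 54 mm in diameter, 100 mm tall, standing; origin under its centre.
- driver: Bystander: screwdriver lying on the mat along its x; origin about its middle, on the mat.
- screwtray: Bystander: empty black screw tray 90 x 70 mm, 20 mm tall; origin under its centre.

How it is judged:
At the end, for the whole second after the job is handed in: The shaft is in the pulley's bore with its collar within 2.5 mm of the hub's top face, on the bore's axis within 4 mm and upright within 0.06 rad, the ejector pin pressed down at least 7.5 mm, the shaft at rest and still in contact with the gripper's fingers (over 2 N), which hold it down (z of shaft_grip in the frame of hub_mouth below 0.031 m and horizontal distance between shaft_grip and hub_mouth below 0.004 m and angle between shaft_grip's own z axis and vertical below 0.06 rad and value of joint ejector above 0.0075 m and contact force between the fingers and shaft above 2 N and linear speed of shaft below 0.02 m/s); the arm keeps its last pose, push and grip.
It fails at once if a bystander (dropper, solvent bottle, screwdriver or screw tray) is moved more than 30 mm (distance of any of dropper, solvent, driver, screwtray from where it was at the start of the episode above 0.03 m).
It also fails if it takes over 45 s, if anything falls off the work surface, if the arm or the gripper's body presses on something with over 40 N, if the wrist force passes 120 N, or if a joint passes its speed limit or range.

## Working session

There is one attempt and no reset: what is moved stays moved. The work goes in short steps, Python scripts to look and compute and a tool call to move; the robot and the scene stay as the last step left them, time stands still between calls to the robot, and variables do not carry over. Pictures are saved under pics/ and viewed, about 8 in all and at most 12, crops included, and the job is handed in when it is done.

Besides the shell and the picture viewer there is one more tool, called after ">>>" by a JSON object that holds its "api" and its "payload". jog_arm: Moves the arm, as the interface text tells. Its arguments: {"type":"object","properties":{"commands":{"type":"array"}},"required":["commands"]}

```bash
mkdir -p pics
cat > h.py <<'E'
from workcell import env
import numpy as np, cv2
def grab(n,save=None):
    s=env.read_state(); f=env.grab_frame(n)
    if n=='wrist':
        T=np.eye(4);T[:3,:3]=s['eef_rot'];T[:3,3]=s['ee_pos'];T=T@np.array(f['hand_eye'])
    else:
        T=np.eye(4);T[:3,:3]=f['rotation'];T[:3,3]=f['xyz']
    f['T']=T
    if save: cv2.imwrite('pics/'+save+'.png',f['img'])
    np.savez('/tmp/%s.npz'%(save or n),**{k:f[k] for k in('img','depth','fx','fy','cx','cy','T')})
    return f
def cloud(f):
    v,u=np.mgrid[:400,:640]; d=f['depth']
    p=np.stack([(u-f['cx'])/f['fx']*d,-(v-f['cy'])/f['fy']*d,-d],-1)
    return p@f['T'][:3,:3].T+f['T'][:3,3]
def ray(f,u,v,z):
    "point on pixel ray at world height z"
    T=f['T'];d=T[:3,:3]@np.array([(u-f['cx'])/f['fx'],-(v-f['cy'])/f['fy'],-1]);o=T[:3,3]
    return o+d*(z-o[2])/d[2]
E
python3 - <<'E'
from h import *
s=env.read_state();print(s['eef_rot'],s['ee_pos'],s['width'],s['clock'])
a=grab('top','top1');b=grab('scene','scene1');print(a['T'],a['fx'],[k for k in a])
cv2.imwrite('pics/both1.png',cv2.resize(np.vstack([a['img'],b['img']]),(480*1,600)))
E
```

```text
[[ 3.96569828e-01 -9.18004414e-01 -5.16741880e-04]
 [-9.18003256e-01 -3.96570151e-01  1.46171654e-03]
 [-1.54678664e-03 -1.05301947e-04 -9.99998798e-01]] [ 0.20812563 -0.48163679  0.21738046] 1.0010131734890189 0.0
[[-0.06404948  0.97323105 -0.22072378  0.42957881]
 [-0.99794435 -0.06198024  0.01629513  0.01518896]
 [ 0.00217842  0.22131374  0.97520023  0.93201346]
 [ 0.          0.          0.          1.        ]] 372.0996942966338 ['img', 'depth', 'fx', 'fy', 'cx', 'cy', 'xyz', 'rotation', 'T']
```

View pics/top1.png

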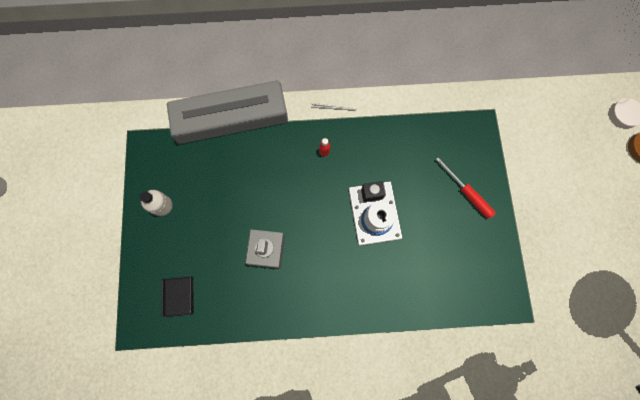

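The top view shows the block with the shaft at about (264,248), the hub at (379,216) with the motor at (373,190), and the bystanders well clear. I'll enlarge the two work areas next.

Run:
```python
from h import *
f=dict(np.load('/tmp/top1.npz'))
for n,u,v,z in[('tang',262,245,.111),('hub',379,216,.085),('motor',374,188,.064),('dropper',324,148,.04),('solv',155,203,.05),('tray',178,297,.02)]: print(n,ray(f,u,v,z).round(4))
c=cloud(f)
for lo,hi,(u0,u1,v0,v1),n in[(.10,.125,(235,290,220,275),'tang'),(.052,.064,(235,290,220,275),'block'),(.080,.09,(345,405,180,245),'hub'),(.06,.07,(345,405,175,205),'motor')]:
    p=c[v0:v1,u0:u1].reshape(-1,3);m=(p[:,2]>lo)&(p[:,2]<hi);q=p[m]
    if len(q)>3:
        r=cv2.minAreaRect((q[:,:2]*1000).astype(np.float32));print(n,len(q),q.mean(0).round(4),r)
im=f['img']
k=lambda u,v:cv2.resize(im[v-35:v+35,u-35:u+35],(400,400),interpolation=cv2.INTER_CUBIC)
cv2.imwrite('pics/crop1.png',np.hstack([k(264,248),k(378,210)]))
```

```text
tang [0.5324 0.1315 0.111 ]
hub [ 0.5857 -0.1376  0.085 ]
motor [ 0.659  -0.1362  0.064 ]
dropper [ 0.7785 -0.0236  0.04  ]
solv [0.6589 0.3965 0.05  ]
tray [0.4328 0.3474 0.02  ]
tang 99 [0.5325 0.1335 0.1099] ((532.8946533203125, 134.19839477539062), (16.40542221069336, 27.80904197692871), 80.4078140258789)
block 892 [0.5322 0.1334 0.0592] ((533.2061157226562, 134.13430786132812), (77.46351623535156, 80.108154296875), 80.18257141113281)
hub 469 [ 0.5906 -0.1433  0.084 ] ((590.0479125976562, -143.56613159179688), (60.342769622802734, 61.12034225463867), 40.272552490234375)
motor 78 [ 0.6579 -0.1365  0.0627] ((645.6607055664062, -129.83364868164062), (32.040069580078125, 50.941036224365234), 77.56990051269531)
```

View pics/crop1.png

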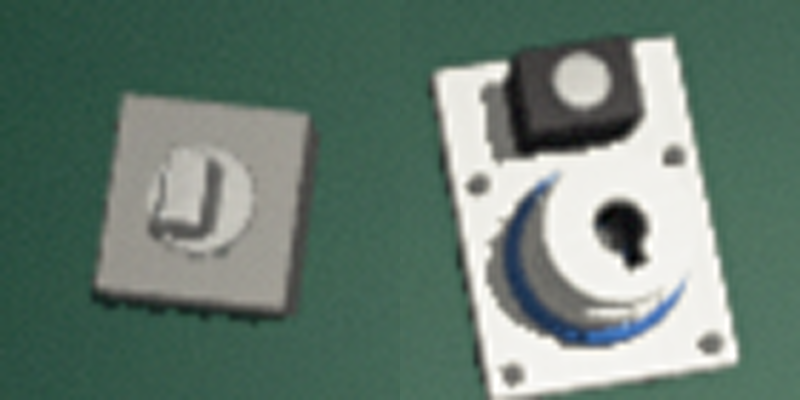

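```bash
cat >> h.py <<'E'
from scipy.spatial.transform import Rotation as Ro
def plan(pos,yaw):
    s=env.read_state();R=np.array(s['eef_rot']);y=np.radians(yaw)
    x=np.array([np.cos(y),np.sin(y),0]);z=np.array([0,0,-1.]);G=np.stack([x,np.cross(z,x),z],1)
    print('t',s['clock'],'turn',np.degrees(Ro.from_matrix(R.T@G).as_rotvec()).round(2),'shift',(R.T@(np.array(pos)-s['ee_pos'])*1000).round(1),'q',np.round(s['joint_positions'],2),'F',np.round(s['contact_force'],1),'w',round(s['width']*85.4,1),'pos',np.round(s['ee_pos'],4))
E
python3 - <<'E'
from h import *
f=grab('wrist');print(np.round(f['hand_eye'],3),f['fx'])
plan((.54,-.1435,.27),-99.7);plan((.533,.1342,.2),-99.7)
E
```

```text
[[ 1.    -0.    -0.002  0.   ]
 [-0.001 -0.96  -0.282 -0.073]
 [-0.002  0.282 -0.96  -0.156]
 [ 0.     0.     0.     1.   ]] 308.05920206373986
t 0.15 turn [2.000e-02 7.000e-02 3.306e+01] shift [-178.9 -438.8  -52.2] q [-1.23  0.05  1.4   0.    1.69 -0.07] F [ 0.   0.4 -0.1] w 85.6 pos [ 0.2081 -0.4817  0.2176]
t 0.15 turn [2.000e-02 7.000e-02 3.306e+01] shift [-436.6 -542.5   18.1] q [-1.23  0.05  1.4   0.    1.69 -0.07] F [ 0.   0.4 -0.1] w 85.6 pos [ 0.2081 -0.4817  0.2176]
```

>>> {"api": "jog_arm", "payload": {"commands": [[[0, 0, 8], [-26, -62, -8], 85], [[0, 0, 16], [-51, -125, -15], 85], [[0, 0, 24], [-77, -188, -22], 85], [[0, 0, 33], [-102, -250, -30], 85], [[0, 0, 33], [-128, -313, -37], 85], [[0, 0, 33], [-153, -376, -45], 85], [[0, 0, 33], [-179, -439, -52], 85], [[0, 0, 33], [-179, -439, -52], 85], [[0, 0, 33], [-179, -439, -52], 85]]}}

```text
clock: 1.27
ee_pos: [0.5415, -0.1411, 0.2692]
eef_rot: [[-0.163, -0.987, -0.001], [-0.987, 0.163, 0.002], [-0.002, 0.001, -1.0]]
contact_force: [0.1, -0.5, 0.6]
width: 0.996
```

Run:
```python
from h import *
f=grab('wrist','w1')
plan((.533,.1342,.2),-99.7)
c=cloud(f);m=(abs(c[...,2]-.085)<.006)&(np.hypot(c[...,0]-.59,c[...,1]+.1435)<.05)
q=c[m];print(len(q),cv2.minEnclosingCircle((q[:,:2]*1000).astype(np.float32)),np.median(q[:,2]))
```

```text
t 1.325 turn [0.1  0.06 0.19] shift [-271.5   53.    69.5] q [-0.32  0.14  1.2   0.    1.8   1.41] F [ 0.3 -0.6  0.4] w 85.2 pos [ 0.5406 -0.1424  0.2692]
2217 ((591.835205078125, -144.5850067138672), 30.99311065673828) 0.08556613959137416
```

View pics/w1.png

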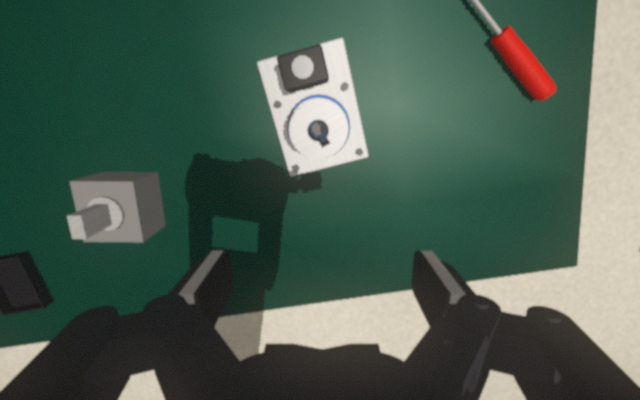

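The wrist view shows the hub at (318,127), with its notch pointing down and slightly right at about (324,143). I'll measure the keyway on an enlarged, rectified crop.

Run:
```python
from h import *
f=dict(np.load('/tmp/w1.npz'))
# rectify hub face z=.085 : 5 px/mm, 80mm square centred hub; img right=+x? use u->x, v->-y
C=np.array([.5918,-.1446]);T=np.linalg.inv(f['T'])
n=480;j,i=np.meshgrid(np.arange(n),np.arange(n));X=C[0]+(j-n/2)/6000;Y=C[1]-(i-n/2)/6000
p=np.stack([X,Y,0*X+.085],-1)@T[:3,:3].T+T[:3,3]
u=f['cx']+f['fx']*p[...,0]/-p[...,2];v=f['cy']-f['fy']*p[...,1]/-p[...,2]
r=cv2.remap(f['img'],u.astype(np.float32),v.astype(np.float32),cv2.INTER_CUBIC)
g=cv2.cvtColor(r,6);R=np.hypot(X-C[0],Y-C[1])
for th in(90,120,150):
    m=(g<th)&(R<.024)
    x=(X[m]-C[0])*1000;y=(Y[m]-C[1])*1000
    print(th,m.sum()/36,'cent',x.mean(),y.mean())
    out=m&(R>.0135);
    print(' notch ang',np.degrees(np.arctan2((Y[out]-C[1]).mean(),(X[out]-C[0]).mean())),out.sum()/36)
cv2.circle(r,(240,240),71,(0,0,255),1);cv2.circle(r,(240,240),186,(0,255,0),1);cv2.imwrite('pics/rect.png',r)
```

```text
90 192.80555555555554 cent -4.125294145896365 -2.2197569994717377
 notch ang -158.91690474487834 19.25
120 328.6666666666667 cent -2.308640410187063 -1.3155848546315079
 notch ang -158.96637656366022 28.305555555555557
150 444.30555555555554 cent -1.5832239241429615 -0.8762217359591535
 notch ang -158.98735725118237 37.361111111111114
```

View pics/rect.png

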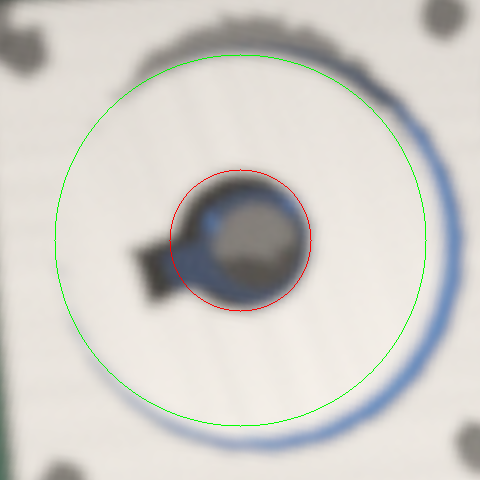

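>>> {"api": "jog_arm", "payload": {"commands": [[[0, 0, 0], [-60, 12, 10], 70], [[0, 0, 0], [-120, 24, 20], 70], [[0, 0, 0], [-180, 36, 30], 70], [[0, 0, 0], [-240, 48, 40], 70], [[0, 0, 0], [-271, 53, 50], 70], [[0, 0, 0], [-271, 53, 70], 70], [[0, 0, 0], [-271, 53, 70], 70]]}}

```text
clock: 2.2
ee_pos: [0.532, 0.1328, 0.1978]
eef_rot: [[-0.166, -0.986, -0.005], [-0.986, 0.166, 0.0], [0.001, 0.005, -1.0]]
contact_force: [0.0, 0.2, 0.3]
width: 0.824
```

The keyway points to about -159° and the key to about 170°, so the shaft has to turn about +31° (world). I'll grasp the shaft first.

Run:
```python
from h import *
plan((.533,.1342,.085),-99.7)
```

```text
t 2.2 turn [ 0.3  -0.03  0.15] shift [ -1.7  -1.4 112.8] q [0.18 0.13 1.36 0.   1.66 1.91] F [0.  0.2 0.3] w 70.4 pos [0.532  0.1328 0.1978]
```

>>> {"api": "jog_arm", "payload": {"commands": [[[0.3, 0, 0.2], [-1.7, -1.4, 50], 55], [[0.3, 0, 0.2], [-1.7, -1.4, 90], 45], [[0.3, 0, 0.2], [-1.7, -1.4, 113], 45], [[0.3, 0, 0.2], [-1.7, -1.4, 113], 45], [[0.3, 0, 0.2], [-1.7, -1.4, 113], 10], [[0.3, 0, 0.2], [-1.7, -1.4, 113], 10], [[0.3, 0, 0.2], [-1.7, -1.4, 113], 10], [[0.3, 0, 0.2], [-1.7, -1.4, 113], 10]]}}

```text
clock: 3.2
ee_pos: [0.5342, 0.1339, 0.087]
eef_rot: [[-0.17, -0.985, 0.003], [-0.985, 0.17, -0.001], [0.0, -0.004, -1.0]]
contact_force: [-2.0, -3.1, 6.7]
width: 0.166
```

Run:
```python
from h import *
plan((.533,.1342,.17),-99.7)
```

```text
t 3.2 turn [-0.21 -0.02 -0.07] shift [ -0.1   0.9 -83. ] q [ 0.18  0.2   1.5  -0.    1.43  1.92] F [-2.  -3.1  6.7] w 14.1 pos [0.5342 0.1339 0.087 ]
```

>>> {"api": "jog_arm", "payload": {"commands": [[[0, 0, 0], [0, 0, 0], 5], [[0, 0, 0], [0, 0, -20], 5], [[0, 0, 0], [0, 0, -55], 5], [[0, 0, 0], [0, 0, -90], 5], [[0, 0, 0], [0, 0, -110], 5], [[0, 0, 0], [0, 0, -110], 5]]}}

```text
clock: 3.95
ee_pos: [0.5344, 0.1342, 0.1985]
eef_rot: [[-0.17, -0.985, 0.007], [-0.986, 0.17, -0.0], [-0.001, -0.006, -1.0]]
contact_force: [0.7, 0.7, -2.8]
width: 0.163
```

Run:
```python
from h import *
f=grab('wrist','w2')
g=grab('scene','s2')
cv2.imwrite('pics/two.png',cv2.resize(np.hstack([f['img'][150:400,120:520],g['img'][80:330,120:520]]),(800,250)))
plan((.5918,-.1446,.195),-69)
```

```text
t 4.05 turn [ -0.09  -0.07 -30.77] shift [ 264.6 -104.9    1.1] q [ 0.18  0.13  1.36 -0.    1.65  1.92] F [ 0.8 -0.7 -3.1] w 13.9 pos [0.5334 0.1339 0.1957]
```

View pics/two.png

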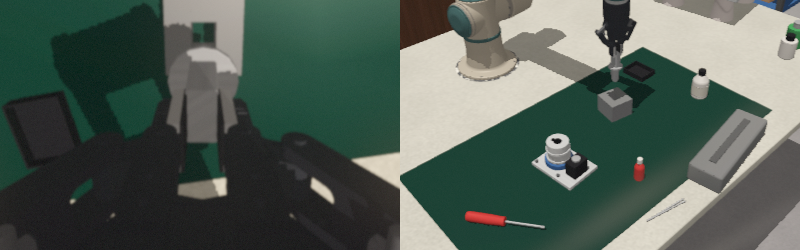

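The shaft is in the jaws, clear of the block, and the bystanders are where they were. I'm carrying it to above the hub, turning 31° on the way.

>>> {"api": "jog_arm", "payload": {"commands": [[[0, 0, -8], [50, -20, 0], 5], [[0, 0, -16], [100, -40, 0], 5], [[0, 0, -24], [155, -62, 0], 5], [[0, 0, -31], [210, -84, 0], 5], [[0, 0, -31], [250, -100, 0], 5], [[0, 0, -31], [265, -105, 0], 5], [[0, 0, -31], [265, -105, 0], 5], [[0, 0, -31], [265, -105, 0], 5]]}}

```text
clock: 5.05
ee_pos: [0.5918, -0.1435, 0.1956]
eef_rot: [[0.364, -0.932, 0.001], [-0.932, -0.364, -0.0], [0.001, -0.001, -1.0]]
contact_force: [0.4, 0.4, -1.7]
width: 0.163
```

Run:
```python
from h import *
plan((.5922,-.1446,.195),-69)
f=grab('wrist','w3');g=grab('scene','s3')
cv2.imwrite('pics/three.png',np.hstack([cv2.resize(f['img'][180:380,220:420],(400,400)),cv2.resize(g['img'][180:280,220:320],(400,400))]))
```

```text
t 5.05 turn [-0.04 -0.04  0.32] shift [ 1.2 -0.   0.6] q [-0.3   0.3   1.17 -0.    1.67  0.9 ] F [ 0.4  0.4 -1.7] w 13.9 pos [ 0.5918 -0.1435  0.1956]
```

View pics/three.png

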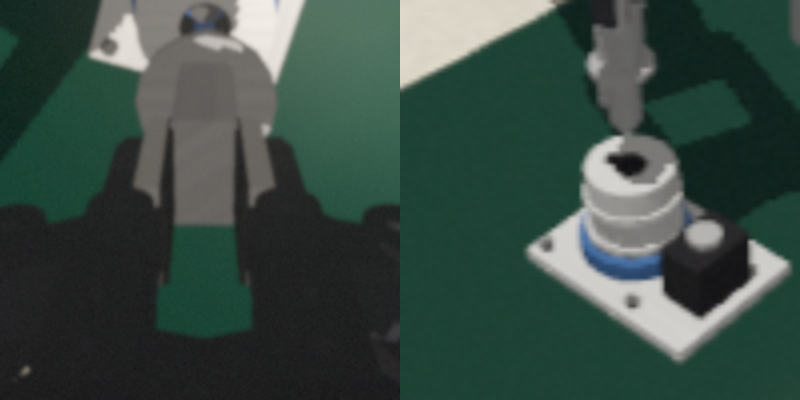

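The shaft hangs upright just over the bore. I'm lowering the tip in to just above where the key would meet the hub.

>>> {"api": "jog_arm", "payload": {"commands": [[[0, 0, 0.3], [1.2, 0, 15], 5], [[0, 0, 0.3], [1.2, 0, 28], 5], [[0, 0, 0.3], [1.2, 0, 36], 5], [[0, 0, 0.3], [1.2, 0, 41], 5], [[0, 0, 0.3], [1.2, 0, 45], 5], [[0, 0, 0.3], [1.2, 0, 45], 5]]}}

```text
clock: 5.9
ee_pos: [0.5922, -0.1443, 0.1507]
eef_rot: [[0.359, -0.933, 0.001], [-0.933, -0.359, 0.0], [0.0, -0.001, -1.0]]
contact_force: [-1.5, 0.9, -3.9]
width: 0.168
```

Run:
```python
from h import *
plan((.5922,-.1446,.144),-69); print(env.read_state()['ft_torque'])
```

```text
t 5.9 turn [-0.04 -0.02  0.05] shift [0.3 0.1 6.7] q [-0.3   0.32  1.24  0.    1.59  0.9 ] F [-1.5  0.9 -3.9] w 14.3 pos [ 0.5922 -0.1443  0.1507]
[ 0.5755485   0.31318063 -0.03803439]
```

>>> {"api": "jog_arm", "payload": {"commands": [[[0, 0, 0], [0, 0, 4], 5], [[0, 0, 0], [0, 0, 7], 5], [[0, 0, 0], [0, 0, 9], 5], [[0, 0, 0], [0, 0, 9], 5]]}}

```text
clock: 6.4
ee_pos: [0.5921, -0.1442, 0.1414]
eef_rot: [[0.359, -0.933, 0.0], [-0.933, -0.359, 0.0], [-0.0, -0.0, -1.0]]
contact_force: [-0.8, 2.0, -3.2]
width: 0.165
```

The shaft is 5 mm below the key-rest height and there is no push-back, so the key is in the keyway. I keep lowering it.

>>> {"api": "jog_arm", "payload": {"commands": [[[0, 0, 0], [0, 0, 5], 5], [[0, 0, 0], [0, 0, 10], 5], [[0, 0, 0], [0, 0, 14], 5], [[0, 0, 0], [0, 0, 18], 5], [[0, 0, 0], [0, 0, 18], 5]]}}

```text
clock: 7.02
ee_pos: [0.5919, -0.1442, 0.1227]
eef_rot: [[0.359, -0.933, -0.0], [-0.933, -0.359, 0.0], [-0.001, 0.0, -1.0]]
contact_force: [-0.3, 1.9, -3.0]
width: 0.162
```

>>> {"api": "jog_arm", "payload": {"commands": [[[0, 0, 0], [0, 0, 4], 5], [[0, 0, 0], [0, 0, 7], 5], [[0, 0, 0], [0, 0, 9], 5], [[0, 0, 0], [0, 0, 11], 5], [[0, 0, 0], [0, 0, 11], 5]]}}

```text
clock: 7.65
ee_pos: [0.5926, -0.1443, 0.1136]
eef_rot: [[0.359, -0.933, 0.002], [-0.933, -0.359, -0.0], [0.001, -0.002, -1.0]]
contact_force: [-2.9, 3.1, 6.8]
width: 0.165
```

>>> {"api": "jog_arm", "payload": {"commands": [[[0, 0, 0], [0, 0, 1.5], 5], [[0, 0, 0], [0, 0, 2.5], 5], [[0, 0, 0], [0, 0, 2.5], 5], [[0, 0, 0], [0, 0, 2.5], 5]]}}

```text
clock: 8.15
ee_pos: [0.5929, -0.1442, 0.1133]
eef_rot: [[0.359, -0.933, 0.004], [-0.933, -0.359, -0.001], [0.002, -0.004, -1.0]]
contact_force: [-5.6, 3.9, 9.6]
width: 0.166
```

>>> {"api": "jog_arm", "payload": {"commands": [[[0, 0, 0], [-0.2, 0.5, 3.5], 5], [[0, 0, 0], [-0.2, 0.5, 5], 5], [[0, 0, 0], [-0.2, 0.5, 5], 5], [[0, 0, 0], [-0.2, 0.5, 5], 5]]}}

```text
clock: 8.65
ee_pos: [0.593, -0.1443, 0.1119]
eef_rot: [[0.36, -0.933, 0.007], [-0.933, -0.36, -0.001], [0.004, -0.006, -1.0]]
contact_force: [-7.6, 4.2, 16.1]
width: 0.163
```

Run:
```python
from h import *
g=grab('scene','s4');f=grab('wrist','w4');plan((.5922,-.1446,.112),-69)
cv2.imwrite('pics/four.png',np.hstack([cv2.resize(f['img'][150:380,200:430],(400,400)),cv2.resize(g['img'][190:280,230:320],(400,400),interpolation=cv2.INTER_CUBIC)]))
c=cloud(f);s=c[240:330,280:360].reshape(-1,3);print(np.histogram(s[:,2],bins=np.arange(.07,.15,.004)))
```

```text
t 8.75 turn [-0.35 -0.22  0.08] shift [ 0.   0.9 -0.1] q [-0.3   0.34  1.29  0.    1.51  0.9 ] F [-8.3  4.5 14.8] w 13.7 pos [ 0.593  -0.1443  0.1119]
(array([   0,    0,    0,  111,   32,   53,    0,    0,    0,    0,    0,
          0,    0,    0,    0,  111, 1744,  232,  240]), array([0.07 , 0.074, 0.078, 0.082, 0.086, 0.09 , 0.094, 0.098, 0.102,
       0.106, 0.11 , 0.114, 0.118, 0.122, 0.126, 0.13 , 0.134, 0.138,
       0.142, 0.146]))
```

View pics/four.png

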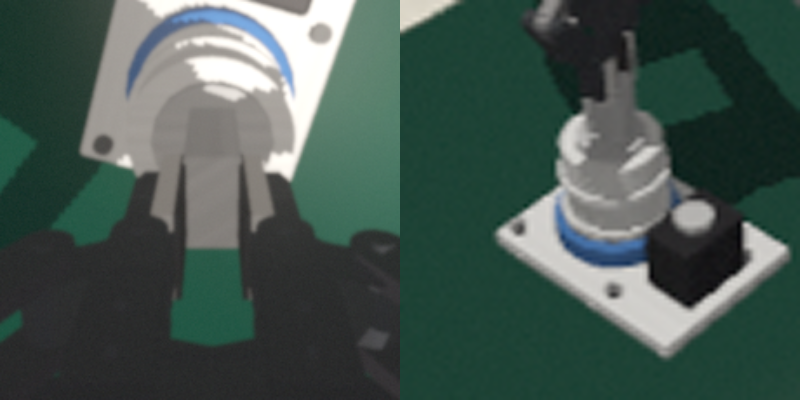

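>>> {"api": "jog_arm", "payload": {"commands": [[[-0.4, -0.2, 0], [0, 1.5, 5], 5], [[-0.4, -0.2, 0], [0, 1.5, 6], 5], [[-0.4, -0.2, 0], [0, 1.5, 6], 5], [[-0.4, -0.2, 0], [0, 1.5, 6], 5], [[-0.4, -0.2, 0], [0, 1.5, 6], 5]]}}

```text
clock: 9.38
ee_pos: [0.5931, -0.1445, 0.1118]
eef_rot: [[0.36, -0.933, 0.005], [-0.933, -0.36, -0.001], [0.003, -0.004, -1.0]]
contact_force: [-10.4, 7.5, 24.2]
width: 0.166
```

Run:
```python
from h import *
plan((.5922,-.1446,.112),-69)
f=grab('wrist');c=cloud(f)
R=np.array(env.read_state()['eef_rot']);d=(c-[.5918,-.1446,0])[...,:2]@R[:2,:2]  # along tool x,y
z=c[...,2];r=np.hypot(d[...,0],d[...,1])
for n,m in[('tangtop',(abs(d[...,0])<.007)&(abs(d[...,1])<.012)&(z>.12)&(z<.15)),('collar',(r>.017)&(r<.021)&(d[...,1]<-.012)&(z>.075)&(z<.11)),('hub',(r>.025)&(r<.030)&(d[...,1]<-.01)&(z>.075)&(z<.11))]:
    print(n,m.sum(),np.percentile(z[m],[10,50,90]).round(4) if m.any() else '')
```

```text
t 9.375 turn [-0.24 -0.18  0.11] shift [-0.2  0.8 -0.2] q [-0.3   0.34  1.28  0.    1.51  0.9 ] F [-10.4   7.5  24.2] w 14.1 pos [ 0.5931 -0.1445  0.1118]
tangtop 1319 [0.1359 0.1366 0.1375]
collar 355 [0.0907 0.0915 0.0923]
hub 831 [0.0848 0.0856 0.0863]
```

The collar's top is 5.9 mm above the hub face and the collar is 6 mm thick. The last push added 8 N for 0.1 mm of travel. Both say it is fully seated, so I'm handing in.

Run:
```python
from h import *
env.sign_off()
s=env.read_state();print(s['clock'],s['ee_pos'],s['contact_force'],s['width'])
```

```text
the job is handed in; nothing more can be done
the job is handed in; nothing more can be done
```

I drew the shaft out of the transit block, turned it about 31° to match the keyway and pushed it down the bore until the collar stopped on the hub. I handed it in at about 9.4 s with the gripper still holding it down; the system gave no verdict.

**Last checks**
- **Collar seated:** by depth, the collar's top is 5.9 mm above the hub face, against a 6 mm collar. The top of the tang is at 136.6 mm, against 136 mm expected at home.
- **Hard stop:** the last push raised the force from about 15–16 N to 24 N for only 0.1 mm of travel.
- **Upright and gripped:** the tool is tilted about 0.005 rad, and the fingers are stopped on the tang.
- **Bystanders:** none was approached. I checked them by eye in the pictures but did not re-measure them.

**What disagreed**
- **Opening:** the gripper reads about 14 mm on the 16 mm tang.
- **Side force:** about 13 N of sideways force remains at the end. The tool sits about 1.3 mm from my hub estimate, which is within the 2 mm calibration.
- **Ejector pin:** I had no direct reading of its travel, so I inferred it from the collar height and the force.

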